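Fetch the stray bush from under the parts rack with the reacher

TASK

Three stray steel parts lie in the low gap under the wire shelf of the parts rack. With the reacher, get the plain round bush: slide its open jaws around the bush, squeeze the trigger so that they close on it, draw it out until it stands entirely clear in front of the rack, then let the trigger go so that the bush is free. Do not touch the bush with the fingers, keep it standing, and leave the square block and the flange where they are.

Things in the scene. Friction and masses are not known exactly. Their poses are not given: they have to be found in the camera images.
- reacher: Loose pick-up tool, 0.3 kg, 320 mm long, lying grip-up. Origin: underside, below mid-grip; x along the shaft to the jaws, z up. Grip: upright black bar, x -12 to +12 mm, 26 wide, top z 76, on a foot 12 high. Jaws: rubber, x 240 to 290, z 4 to 32, 8 thick; open 56 apart (76 over backs) on a cross head at x 215 to 227, 84 wide, 33 high. Shaft between, under 30 high. Slide it, or lift it 5 mm.
- trigger (a joint): Grey blade before the grip, 22 mm wide, z 22 to 72, front face at x = 46 mm when free. Value in m: 0 free, 0.018 squeezed fully towards the grip. Pinch grip and trigger along x from above at z 45 mm: 58 mm thick free, 40 squeezed (midpoint x 17, then 8: the tool shifts 9 mm forward). Sprung: 4 to 8 N, 16 N on the bush. Each jaw closes 1.3 x the trigger's travel; opens when let go.
- jaws (a point): Middle between the reacher's two jaws: on the reacher at x = 265 mm, y = 0, z = 18 mm; axes as the reacher's. The bush should stand about here (within 10 mm along y, 15 mm along x) when the trigger is squeezed.
- bush: The part to fetch: plain round steel bush, upright cylinder 30 mm in diameter, 36 mm high, 0.14 kg, a dark bore in its top. Origin: centre of its underside. It stands in the gap, 55 to 80 mm behind the rack's front edge, in any of three places 88 mm apart: left, middle or right.
- rack: Fixed green parts rack with blue bins, 360 mm wide, 320 deep; back posts 225 high, front posts 104. Origin: on the bench below the middle of its front edge; x points into the gap, y along the front edge, z up; negative x is the open bench in front. Wire shelf, underside 75 mm above the bench; front beam z 75 to 97 mm; corner posts leave 320 mm clear between them. Bins stand on it from x = 165 mm.
- block: Bystander in the gap: square steel block 32 x 32 mm, 28 mm high. Origin: centre of its underside.
- flange: Bystander in the gap: steel flange, round plate 46 mm across and 10 mm thick with a hub 24 mm across, 28 mm high in all. Origin: centre of its underside.
Not all that is in view belongs to the job. What is shaped like the bush but green, orange or yellow is not meant.

How it is judged:
By the outcome, as a careful person would: the job done as asked, in the order asked, and still so for the second after the job is handed in, with the robot touching nothing.
It also fails if it takes over 40 s, if anything falls off the work surface, if the arm or the gripper's body presses on something with over 40 N, if the wrist force passes 120 N, or if a joint passes its speed limit or range.

ROBOT

A 6-joint arm with a two-finger parallel gripper is mounted at the origin on the work surface. World frame = base frame: x ahead of the robot, y to its left, z up, the work surface at z = 0. Lengths are in mm, angles in rad, forces in N, time in s.
With the tool pointing down it reaches from about 275 to 750 mm from the base axis. Payload 10.2 kg.
Tool frame: the origin (TCP) lies between the finger pads; the fingertips stand 11 mm ahead of it and the grasp point (between the pads) lies 8 mm behind it; z points along the fingers, y is the line along which they close (so a half turn about z gives the same grasp; the last joint's range is limited). The gripper opens to 85 mm and grips with 20 to 120 N. Pads are 22 mm wide; open, the fingers measure 114 mm over their backs; the gripper's body (76 mm by 85 mm) begins 54 mm behind the grasp point. The pads swing forward as they close: fully open they stand 13 mm farther back than shut.
Start: joints at [-1.471, 0.313, 1.498, -0, 1.331, -0.223], TCP at [166.529, -497.895, 242.294] pointing down, gripper open.
Joint ranges: [-2.94, 2.94], [-0.97, 2.17], [0.19, 2.56], [-1.23, 4.37], [0.02, 3.11], [-2.88, 2.88]. Speed limits (rad/s): [2.39, 2.39, 3.01, 3.14, 3.14, 3.14].

INTERFACE

Orientations are given as a unit quaternion [w, x, y, z].
In Python, from rig import sense, eyes, finish_job gives the robot as it stands.
- The arm moves only by the shell command python3 -m jog 'ROWS' [FORCE]. ROWS is JSON, a list of rows, each a list of 7 numbers: the shift along the tool's x, y, z in m, then the turn, a rotation vector about the tool's x, y, z in rad, then the finger opening in m, from 0 to 0.0854. In form: [[dx, dy, dz, rx, ry, rz, gripper], ...]. A call has 1 to 5 rows; each row shifts and turns the commanded pose from where the row before left it, along the tool's axes as they then stand; what a row does not reach is not made up. A row lasts 1/10 s, in which the tool goes at most 50 mm and 8.59 degrees, less where a joint would pass 70% of its speed; a pose out of reach is approached as far as the arm can. A call is refused whole if a number of a shift passes 0.05 or a number of a turn 0.15, either way. A call with a gripper value outside its range is refused whole. The fingers move at their own pace and stop on an object; FORCE is the grip in N (left out, the last holds). Time passes only in rows, so rows that do not move let the fingers close. It gives the time, the measured TCP pose, the force, the opening and the grip force at its end, in the units of the state.
- sense(): the state, without advancing time (a new reading comes with each control period).
- eyes.capture(name): name is "scene" or "top"; returns the picture (384x512x3 uint8, red, green, blue); there is no depth.
- eyes.calibration(name): a dict with "fx", "fy", "cx", "cy" (pixels), "dist" ([k1, k2, p1, p2, k3] as OpenCV has them; the pictures are not rectified), "cam_to_world" (4x4, takes a point from camera to world coordinates). Camera axes: x right, y down, z forward; pixel columns grow to the right and rows downward; lengths in mm; the calibration is good to about 2 mm. A picture is of the moment at which its call begins. calibration takes no time and is no camera call.
- finish_job(): hands the job in; it is judged then, once.
The state is a dict: "time_s": time; "joints": joint angles; "dq": joint speeds; "tau": joint torques, N m; "eef_pos": TCP position; "ee_rot": TCP orientation; "force": force on the tool from outside, world axes, zero at the start; "wrist_torque": the same for the moment, N m; "grip_width": opening from 0.0 (shut) to 1.0 (fully open); "grip_force": force on a finger pad.
Only numpy, scipy, OpenCV 4.12 (cv2) and the standard library are available. Lean on these libraries where they do the work, as an engineer would, in place of code of your own. Each camera call takes 0.05 s, during which the arm holds its last target. There are 200 camera calls.

## Working session

There is one attempt and no reset: what is moved stays moved. The work goes in short steps, Python scripts to look and compute and a shell command to move; the robot and the scene stay as the last step left them, time stands still between calls to the robot, and variables do not carry over. Pictures are saved under pics/ and viewed, at most 10 in all, crops included, and the job is handed in when it is done.

```bash
mkdir -p pics; ls; python3 - <<'E'
from rig import sense, eyes
import cv2, numpy as np
s=sense(); print(s)
for n in("scene","top"):
    im=eyes.capture(n); cv2.imwrite(f"pics/{n}0.png",cv2.resize(im[:,:,::-1],None,fx=1.5,fy=1.5,interpolation=cv2.INTER_CUBIC)); print(eyes.calibration(n))
E
```

```text
pics
{'time_s': 0.0, 'joints': array([-1.47141823e+00,  3.13448469e-01,  1.49848918e+00,  5.76364976e-05,
        1.33103225e+00, -2.23373034e-01]), 'dq': array([-8.14752583e-04, -8.50720418e-05, -4.61176058e-04,  7.04194871e-04,
       -4.05472586e-04,  1.64382469e-04]), 'tau': array([-3.59696360e-04, -4.12269008e+01, -2.59740758e+01, -1.69135060e-04,
        4.24348604e-03, -2.19018361e-06]), 'eef_pos': array([ 166.50586782, -497.61487633,  241.71625577]), 'ee_rot': array([-6.85562723e-04,  9.87008065e-01,  1.60669238e-01,  7.06007271e-05]), 'force': array([-0.01640278,  0.13209032,  0.74995018]), 'wrist_torque': array([0.01811144, 0.01063411, 0.01669544]), 'grip_force': 0.0, 'grip_width': 1.0004686523451043}
{'fx': 487.14040779587947, 'fy': 487.14040779587947, 'cx': 249.37755374271947, 'cy': 193.04900325061718, 'dist': array([-0.16167107,  0.        ,  0.        ,  0.        ,  0.        ]), 'cam_to_world': array([[-2.14787402e-01,  5.81840362e-01, -7.84428560e-01,
         1.48801989e+03],
       [ 9.76485671e-01,  1.43146070e-01, -1.61198439e-01,
         1.50078658e+02],
       [ 1.84961078e-02, -8.00606642e-01, -5.98904749e-01,
         7.31308644e+02],
       [ 0.00000000e+00,  0.00000000e+00,  0.00000000e+00,
         1.00000000e+00]])}
{'fx': 354.6453679434083, 'fy': 354.6453679434083, 'cx': 258.2252586040867, 'cy': 192.45096981152815, 'dist': array([0.00340655, 0.        , 0.        , 0.        , 0.        ]), 'cam_to_world': array([[-2.80127135e-02, -9.95600881e-01,  8.94101466e-02,
         5.13773626e+02],
       [-9.99355157e-01,  2.99033269e-02,  1.98761432e-02,
        -4.67668860e+01],
       [-2.24623665e-02, -8.87957064e-02, -9.95796548e-01,
         7.29857821e+02],
       [ 0.00000000e+00,  0.00000000e+00,  0.00000000e+00,
         1.00000000e+00]])}
```

View pics/scene0.png

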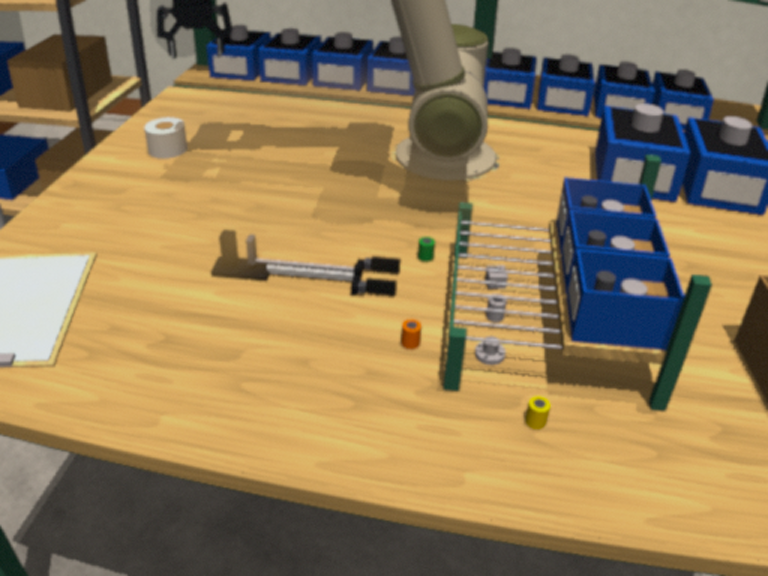

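View pics/top0.png

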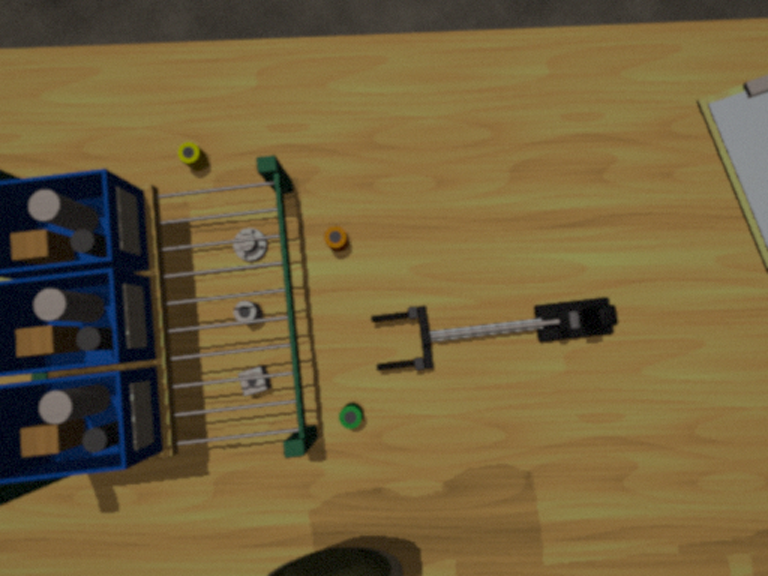

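The scene picture shows the reacher at left of the rack with its grip at (228,250) and its jaws at (380,275). In the top picture three steel parts lie in the gap: (250,244) looks like the flange (wide plate with hub), (246,313) round with a dark bore, and (254,380) square. The green, orange and yellow cylinders stand outside. The middle one fits the bush, so I'll confirm it in a crop.

```bash
python3 - <<'E'
import cv2, numpy as np
from rig import eyes
im=eyes.capture("top")[:,:,::-1]; cv2.imwrite("pics/top_raw.png",im)
a=im[145:275,140:240]; b=im[190:260,235:420]
a=cv2.resize(a,None,fx=4,fy=4,interpolation=cv2.INTER_CUBIC)
b=cv2.resize(b,None,fx=4,fy=4,interpolation=cv2.INTER_CUBIC)
cv2.imwrite("pics/ca.png",a);cv2.imwrite("pics/cb.png",b)
E
```

```text
(no output)
```

View pics/ca.png

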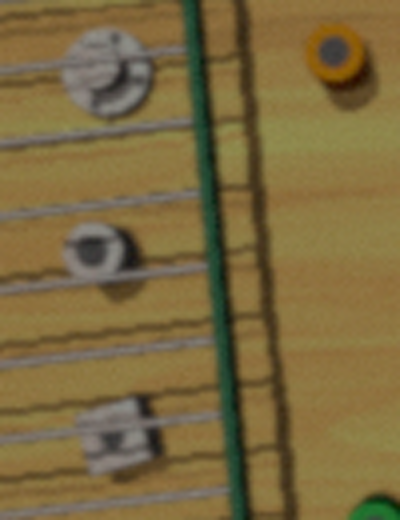

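View pics/cb.png

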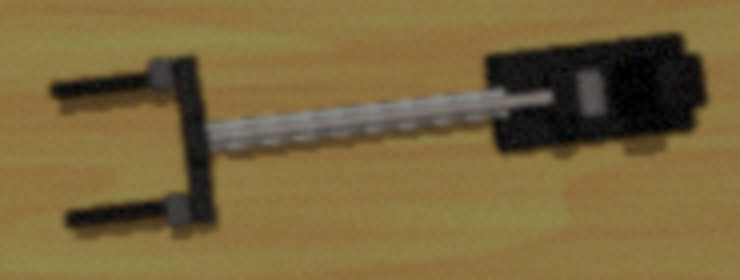

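The crop confirms it: the bush is the round part with a dark bore at crop (92,248), between the round flange plate above and the square block below. The reacher crop shows jaw tips at (52,90) and (67,218), the cross head centre at (196,140) and the trigger top at (592,92).

```bash
cat > h.py <<'E'
import cv2, numpy as np
from rig import eyes, sense
def w(n,uv,z):
    c=eyes.calibration(n);K=np.array([[c['fx'],0,c['cx']],[0,c['fy'],c['cy']],[0,0,1]])
    p=cv2.undistortPoints(np.array([[uv]],float),K,np.array(c['dist']))[0,0]
    T=np.array(c['cam_to_world']);d=T[:3,:3]@[p[0],p[1],1];o=T[:3,3]
    return (o+d*(z-o[2])/d[2])[:2]
E
python3 - <<'E'
from h import *
A=lambda u,v,z:w("top",(140+(u-1.5)/4,145+(v-1.5)/4),z).round(1)
B=lambda u,v,z:w("top",(235+(u-1.5)/4,190+(v-1.5)/4),z).round(1)
S=lambda u,v,z:w("scene",((u-.25)/1.5,(v-.25)/1.5),z).round(1)
print("bush",A(92,248,36),"flange plate",A(108,72,10),"block",A(116,435,28),"orange",A(335,52,36), "green", w("top",(350/1.5,417/1.5),36))
b0,b1=A(200,0,97),A(245,515,97);print("beam",b0,b1); d=(b0-b1)/np.linalg.norm(b0-b1);print("rack +y-ish ang",np.degrees(np.arctan2(d[1],d[0])),d)
P=dict(tipU=B(52,90,32),tipL=B(67,218,32),head=B(196,140,33),trig=B(592,92,72),footU=B(487,55,12),footL=B(499,152,12),grip=B(686,85,76))
for k,v in P.items():print(k,v)
m=(P['tipU']+P['tipL'])/2;f=(P['footU']+P['footL'])/2
for a,b in((m,P['head']),(m,P['trig']),(m,P['grip']),(m,f)):print(np.degrees(np.arctan2(*(a-b)[::-1])),np.linalg.norm(a-b))
print("scene bush?",S(496,302,36),"gripTop",S(229,236,76))
s=sense();print(s['eef_pos'])
E
```

```text
bush [553.7 156.1] flange plate [645.9 155. ] block [461.8 146.9] orange [647.6  34.3] green [412.16108865  19.64868211]
beam [661.8  88.3] [430.5  70.9]
rack +y-ish ang 4.302085245043338 [0.9971824  0.07501502]
tipU [538.2 -10.9]
tipL [475.6 -16.6]
head [511.8 -80.7]
trig [ 528.8 -261.2]
footU [ 550.2 -229.5]
footL [ 501.5 -232.9]
grip [ 530.6 -302.6]
94.1859542237814 67.12907343320032
95.05765516173824 248.41721458063245
94.69058341379845 289.82065575110414
94.98054213504439 218.2741510119785
scene bush? [562.8 155.3] gripTop [ 541.5 -293.2]
[ 166.4920045  -497.7277949   241.88356686]
```

```bash
python3 -m jog '[[0.0408,-0.0069,0,0,0,0,0.0854],[0.0408,-0.0069,0,0,0,0,0.0854],[0.0408,-0.0069,0,0,0,0,0.0854],[0.0408,-0.0069,0,0,0,0,0.0854],[0.0408,-0.0069,0,0,0,0,0.0854]]' 60
python3 -m jog '[[0.0408,-0.0069,0,0,0,0,0.0854],[0.0408,-0.0069,0,0,0,0,0.0854],[0.0408,-0.0069,0,0,0,0,0.0854],[0.0408,-0.0069,0,0,0,0,0.0854],[0.0408,-0.0069,0,0,0,0,0.0854]]'
python3 -m jog '[[0,0,0.012,0,0,-0.148,0.0854],[0,0,0.012,0,0,-0.148,0.0854],[0,0,0.012,0,0,-0.148,0.0854],[0,0,0.012,0,0,-0.148,0.0854],[0,0,0.012,0,0,-0.148,0.0854]]'
python3 -m jog '[[0,0,0.012,0,0,-0.148,0.0854],[0,0,0.012,0,0,-0.148,0.0854],[0,0,0.012,0,0,-0.148,0.0854],[0,0,0.012,0,0,-0.148,0.0854],[0,0,0,0,0,0,0.0854]]'
cat >> h.py <<'E'
from scipy.spatial.transform import Rotation as R
def go(x,y,z=None):
    "world target -> tool-frame shift mm; also tool y heading deg"
    s=sense();p=s['eef_pos'];r=R.from_quat(np.roll(s['ee_rot'],-1))
    t=np.array([x,y,p[2] if z is None else z]);ax=r.as_matrix()
    print("t",round(s['time_s'],2),"pos",p.round(1),"shift",r.inv().apply(t-p).round(1),"xhead",np.degrees(np.arctan2(ax[1,0],ax[0,0])).round(1),"yhead",np.degrees(np.arctan2(ax[1,1],ax[0,1])).round(1),"F",s['force'].round(1),s['grip_width'].round(3),s['grip_force'])
E
python3 -c "
from h import *
go(531.2,-302.7,37)"
```

```text
time_s: 0.65
eef_pos: [350.3, -399.4, 242.2]
ee_rot: [-0.0, 0.987, 0.161, -0.0]
force: [-0.5, -1.0, -0.3]
grip_width: 1.001
grip_force: 0.0
time_s: 1.15
eef_pos: [532.9, -301.9, 242.1]
ee_rot: [-0.0, 0.987, 0.161, -0.0]
force: [0.3, -0.0, -0.4]
grip_width: 0.998
grip_force: 0.0
time_s: 1.65
eef_pos: [531.5, -302.9, 181.4]
ee_rot: [-0.0, 0.861, 0.509, -0.0]
force: [1.0, 0.0, -0.7]
grip_width: 1.003
grip_force: 0.0
time_s: 2.15
eef_pos: [530.9, -302.5, 132.5]
ee_rot: [-0.002, 0.676, 0.737, -0.0]
force: [-1.4, 0.0, 0.3]
grip_width: 1.002
grip_force: 0.0Traceback (most recent call last):
  File "<string>", line 3, in <module>
    go(531.2,-302.7,37)
    ~~^^^^^^^^^^^^^^^^^
  File "h.py", line 13, in go
    print("t",round(s['time_s'],2),"pos",p.round(1),"shift",r.inv().apply(t-p).round(1),"xhead",np.degrees(np.arctan2(ax[1,0],ax[0,0])).round(1),"yhead",np.degrees(np.arctan2(ax[1,1],ax[0,1])).round(1),"F",s['force'].round(1),s['grip_width'].round(3),s['grip_force'])
                                                                                                                                                                                                                                  ^^^^^^^^^^^^^^^^^^^^^
AttributeError: 'float' object has no attribute 'round'
```

```bash
sed -i "s/s\['grip_width'\].round(3)/round(s['grip_width'],3)/" h.py
python3 -m jog '[[0,0,0.02,0,0,0,0.0854],[0,0,0.02,0,0,0,0.0854],[0,0,0.02,0,0,0,0.0854],[0,0,0.02,0,0,0,0.0854],[0,0,0.014,0,0,0,0.0854]]'
python3 -m jog '[[0,0,0,0,0,0,0.05],[0,0,0,0,0,0,0.03],[0,0,0,0,0,0,0.015],[0,0,0,0,0,0,0.015],[0,0,0,0,0,0,0.015]]' 60
python3 - <<'E'
from h import *
im=eyes.capture("top")[:,:,::-1]; cv2.imwrite("pics/t1.png",cv2.resize(im[90:270,130:430],None,fx=2.66,fy=2.66,interpolation=cv2.INTER_CUBIC))
go(575.9,-108)
E
```

```text
time_s: 2.65
eef_pos: [531.4, -302.9, 39.4]
ee_rot: [-0.0, 0.678, 0.735, -0.0]
force: [-0.8, -0.3, -0.0]
grip_width: 0.999
grip_force: 0.0
time_s: 3.15
eef_pos: [532.0, -303.3, 41.3]
ee_rot: [0.001, 0.677, 0.736, 0.0]
force: [1.0, 0.6, 4.8]
grip_width: 0.297
grip_force: 58.9
t 3.2 pos [ 532.  -303.3   41.4] shift [191.   60.1  -0.2] xhead 94.8 yhead 4.8 F [1.  1.  5.7] 0.294 59.169673919677734
```

View pics/t1.png

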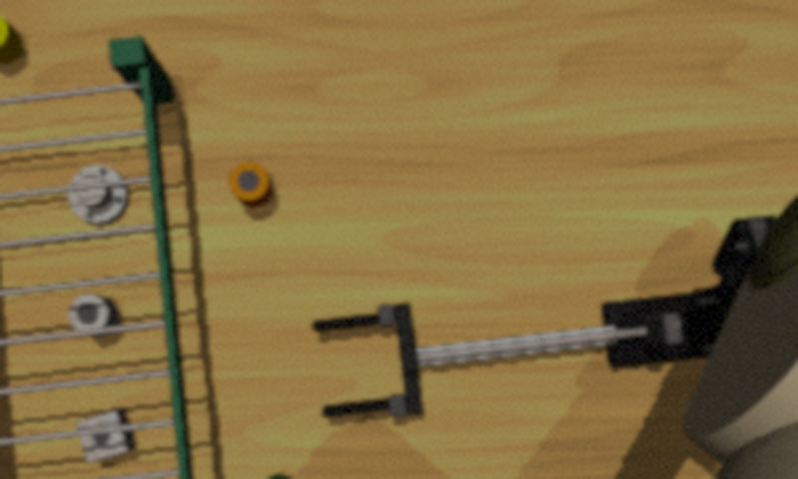

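```bash
python3 -m jog '[[0,0.008,-0.003,0,0,0,0.015],[0,0.013,0,0,0,0,0.015],[0,0.013,0,0,0,0,0.015],[0,0.013,0,0,0,0,0.015],[0,0.013,0,0,0,0,0.015]]'
python3 -m jog '[[0.016,0,0,0,0,0,0.015],[0.016,0,0,0,0,0,0.015],[0.016,0,0,0,0,0,0.015],[0.016,0,0,0,0,0,0.015],[0.016,0,0,0,0,0,0.015]]'
python3 - <<'E'
from h import *
im=eyes.capture("top")[:,:,::-1]; cv2.imwrite("pics/t2.png",cv2.resize(im[150:270,140:340],None,fx=4,fy=4,interpolation=cv2.INTER_CUBIC))
go(575.9,-108)
E
```

```text
time_s: 3.7
eef_pos: [592.0, -297.6, 42.8]
ee_rot: [-0.0, 0.677, 0.736, -0.0]
force: [-0.1, -0.6, -2.8]
grip_width: 0.299
grip_force: 59.0
time_s: 4.2
eef_pos: [584.4, -216.8, 43.4]
ee_rot: [-0.0, 0.677, 0.736, 0.0]
force: [0.3, -0.4, -2.8]
grip_width: 0.299
grip_force: 59.4
t 4.25 pos [ 584.3 -214.4   43.3] shift [106.7   0.7   0.2] xhead 94.9 yhead 4.9 F [-0.4  2.7 -2.7] 0.297 59.395514130592346
```

View pics/t2.png

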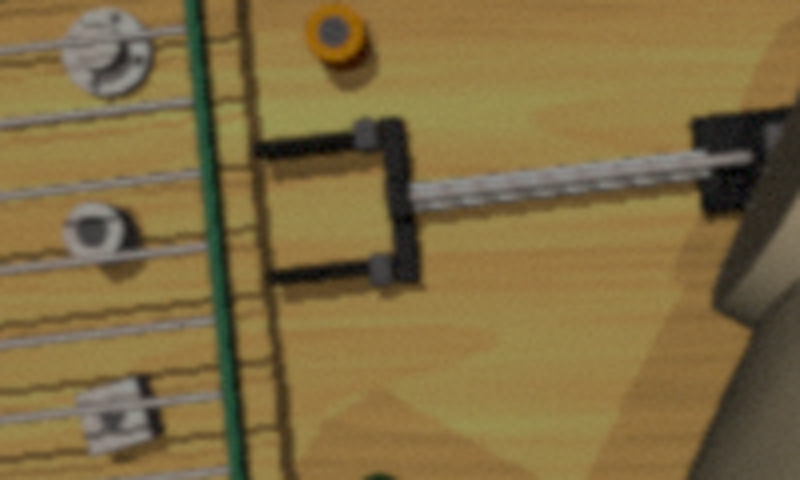

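The jaws now stand in front of the beam with tips at (257,149) and (270,277). The bush at (93,230) is roughly in line, so I'll check the lateral offset.

```bash
python3 - <<'E'
from h import *
A=lambda u,v,z:w("top",(140+(u-1.5)/4,150+(v-1.5)/4),z)
t=(A(257,149,33)+A(270,277,33))/2; h=A(402,200,34); b=A(93,229,36)
d=np.array([np.cos(np.radians(94.8)),np.sin(np.radians(94.8))]);n=np.array([d[1],-d[0]])
print(t,h,b,np.degrees(np.arctan2(*(t-h)[::-1])),"fwd tip->bush",d@(b-t),"lat from tip",n@(b-t),"from head",n@(b-h))
E
```

```text
[558.94426362  71.81918124] [563.14642728   3.15407767] [553.20836146 155.59376999] 93.50201676718345 fwd tip->bush 83.96074739300197 lat from tip 1.294291363050922 from head 2.852613068818587
```

```bash
python3 -m jog '[[0.012,0.001,0,0,0,0,0.015],[0.014,0.001,0,0,0,0,0.015],[0.014,0,0,0,0,0,0.015],[0.014,0,0,0,0,0,0.015],[0.014,0,0,0,0,0,0.015]]'
python3 -m jog '[[0.01,0,0,0,0,0,0.015],[0.009,0,0,0,0,0,0.015],[0.008,0,0,0,0,0,0.015],[0.008,0,0,0,0,0,0.015],[0,0,0,0,0,0,0.015]]'
python3 - <<'E'
from h import *
a=eyes.capture("top")[150:270,120:270,::-1];b=eyes.capture("scene")[120:270,200:390,::-1]
r=lambda i:cv2.resize(i,(395,590*i.shape[0]//i.shape[1]*395//590),interpolation=cv2.INTER_CUBIC)
a,b=r(a),r(b);h=max(len(a),len(b));p=lambda i:cv2.copyMakeBorder(i,0,h-len(i),0,0,cv2.BORDER_CONSTANT)
cv2.imwrite("pics/t3.png",np.hstack([p(a),p(b)])); print(a.shape,b.shape)
go(575.9,-108)
E
```

```text
time_s: 4.75
eef_pos: [580.8, -149.1, 43.3]
ee_rot: [-0.0, 0.677, 0.736, 0.0]
force: [-0.4, -0.9, -2.9]
grip_width: 0.295
grip_force: 59.4
time_s: 5.25
eef_pos: [577.9, -114.6, 43.3]
ee_rot: [-0.0, 0.677, 0.736, -0.0]
force: [0.0, -0.2, -2.5]
grip_width: 0.293
grip_force: 59.4
(316, 395, 3) (311, 395, 3)
t 5.35 pos [ 578.1 -115.6   43.4] shift [ 7.7 -1.5 -0. ] xhead 94.8 yhead 4.8 F [ 0.1 -0.8 -2.2] 0.299 59.42810118198395
```

View pics/t3.png

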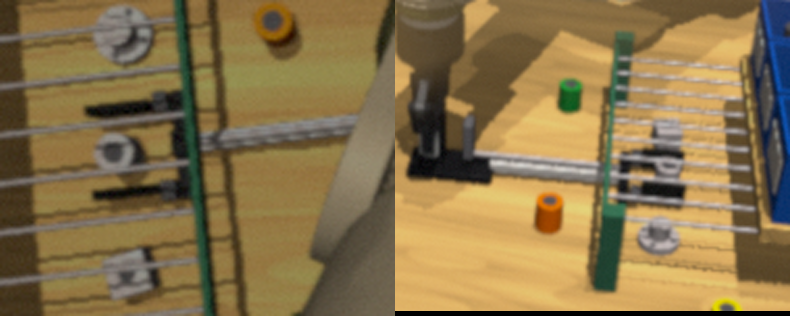

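The bush at (115,152) sits between the jaws, tips at (88,111) and (95,195), about 17 mm back from the tips and centred. Neighbours are clear. Now I'll set the reacher down, let go, rise, turn 90° and regrip over the trigger.

```bash
python3 -m jog '[[0,0,0.002,0,0,0,0.015],[0,0,0,0,0,0,0.03],[0,0,0,0,0,0,0.05],[0,0,0,0,0,0,0.0854],[0,0,0,0,0,0,0.0854]]'
python3 -m jog '[[0,0,-0.015,0,0,0,0.0854],[0,0,-0.02,0,0,0,0.0854],[0,0,-0.025,0,0,0,0.0854],[0.017,0,-0.01,0,0,0,0.0854],[0,0,0,0,0,0,0.0854]]'
python3 -m jog '[[0,0,0,0,0,0.145,0.0854],[0,0,0,0,0,0.145,0.0854],[0,0,0,0,0,0.145,0.0854],[0,0,0,0,0,0.145,0.0854],[0,0,0,0,0,0.145,0.0854]]'
python3 -m jog '[[0,0,0,0,0,0.145,0.0854],[0,0,0,0,0,0.145,0.0854],[0,0,0,0,0,0.145,0.0854],[0,0,0,0,0,0.145,0.0854],[0,0,0,0,0,0.145,0.0854]]'
python3 -m jog '[[0,0,0,0,0,0.121,0.0854],[0,0,0,0,0,0,0.0854]]'
python3 - <<'E'
from h import *
go(576.7,-98.7,41)
im=eyes.capture("top")[150:300,120:420,::-1]; b=eyes.capture("scene")[100:250,170:320,::-1]
cv2.imwrite("pics/t4.png",np.vstack([cv2.resize(im,(600,300),interpolation=2),cv2.copyMakeBorder(cv2.resize(b,(300,300),interpolation=2),0,0,0,300,0)]))
E
```

```text
time_s: 5.85
eef_pos: [578.1, -115.6, 41.5]
ee_rot: [0.0, 0.677, 0.736, 0.0]
force: [0.7, -0.3, -0.5]
grip_width: 0.848
grip_force: 0.0
time_s: 6.35
eef_pos: [577.0, -96.7, 113.1]
ee_rot: [0.001, 0.676, 0.737, 0.001]
force: [-0.2, 1.2, -0.4]
grip_width: 1.005
grip_force: 0.0
time_s: 6.85
eef_pos: [576.1, -98.0, 110.2]
ee_rot: [-0.001, 0.895, 0.446, -0.001]
force: [-0.3, 0.1, 0.5]
grip_width: 1.001
grip_force: 0.0
time_s: 7.35
eef_pos: [576.0, -98.0, 110.2]
ee_rot: [-0.0, 0.995, 0.1, -0.001]
force: [-0.8, 0.4, 0.4]
grip_width: 1.004
grip_force: 0.0
time_s: 7.55
eef_pos: [576.1, -98.1, 110.3]
ee_rot: [-0.0, 0.999, 0.042, -0.001]
force: [0.4, 0.2, -0.5]
grip_width: 1.0
grip_force: 0.0
t 7.55 pos [576.1 -98.1 110.3] shift [ 0.6  0.7 69.3] xhead 4.8 yhead -85.2 F [ 0.4  0.2 -0.5] 1.0 0.0
```

View pics/t4.png

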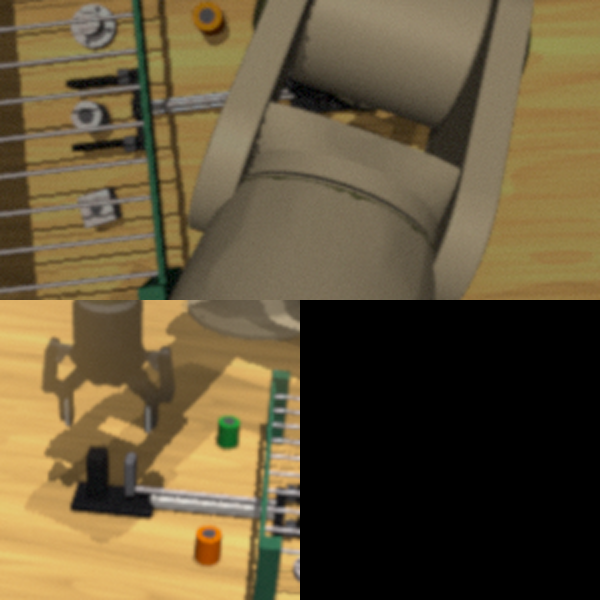

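```bash
python3 -m jog '[[0.0006,0,0.016,0,0,0,0.0854],[0,0,0.016,0,0,0,0.0854],[0,0,0.016,0,0,0,0.0854],[0,0,0.014,0,0,0,0.0854],[0,0,0.007,0,0,0,0.0854]]' 40
python3 -m jog '[[0,0,0,0,0,0,0.07],[0,0,0,0,0,0,0.062],[0,0,0,0,0,0,0.058],[0,0,0,0,0,0,0.055],[0,0,0,0,0,0,0.052]]'
python3 -m jog '[[0,0,0,0,0,0,0.049],[0,0,0,0,0,0,0.046],[0,0,0,0,0,0,0.043],[0,0,0,0,0,0,0.04],[0,0,0,0,0,0,0.036]]'
python3 -m jog '[[0,0,0,0,0,0,0.033],[0,0,0,0,0,0,0.033],[0,0,0,0,0,0,0.033]]'
python3 - <<'E'
from h import *
go(576.7,-98.7,41)
im=eyes.capture("top")[170:250,130:230,::-1]
b=eyes.capture("scene")[140:250,200:370,::-1]
cv2.imwrite("pics/t5.png",np.hstack([cv2.resize(im,(375,300),interpolation=2),cv2.resize(b,(425,300),interpolation=2)]))
E
```

```text
time_s: 8.15
eef_pos: [576.6, -98.2, 40.8]
ee_rot: [-0.0, 0.999, 0.043, -0.001]
force: [-0.3, -1.2, 1.1]
grip_width: 1.004
grip_force: 0.0
time_s: 8.65
eef_pos: [578.3, -100.1, 44.2]
ee_rot: [0.002, 0.999, 0.042, 0.002]
force: [-1.4, -5.2, 7.4]
grip_width: 0.609
grip_force: 8.1
time_s: 9.15
eef_pos: [579.7, -102.2, 46.2]
ee_rot: [0.004, 0.999, 0.042, 0.004]
force: [-1.1, -15.9, 19.3]
grip_width: 0.46
grip_force: 39.9
time_s: 9.45
eef_pos: [579.7, -102.2, 46.2]
ee_rot: [0.004, 0.999, 0.042, 0.004]
force: [-1.4, -16.2, 18.1]
grip_width: 0.46
grip_force: 39.8
t 9.45 pos [ 579.7 -102.2   46.2] shift [-2.8 -3.8  5.2] xhead 4.8 yhead -85.2 F [ -1.4 -16.2  18.1] 0.46 39.78544235229492
```

View pics/t5.png

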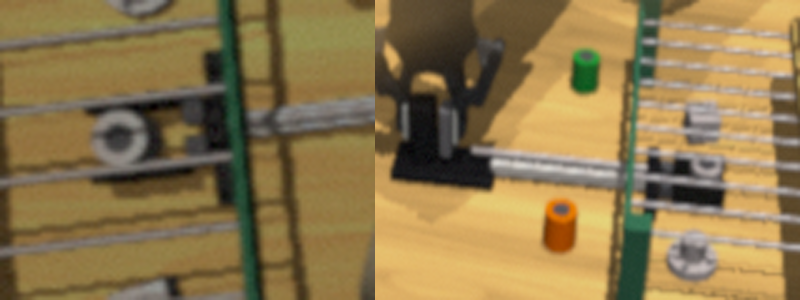

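The jaws are closed on the bush (bush at (122,137), upright), with the trigger fully squeezed (39 mm). I'll relax the downward press and draw it out.

```bash
python3 -m jog '[[0,0.001,-0.002,0,0,0,0.033],[0,0.003,-0.002,0,0,0,0.033],[0,0.005,0,0,0,0,0.033],[0,0.008,0,0,0,0,0.033],[0,0.01,0,0,0,0,0.033]]'
python3 -m jog '[[0,0.012,0,0,0,0,0.033],[0,0.012,0,0,0,0,0.033],[0,0.012,0,0,0,0,0.033],[0,0.012,0,0,0,0,0.033],[0,0.012,0,0,0,0,0.033]]'
python3 - <<'E'
from h import *
go(576.7,-98.7,41)
im=eyes.capture("top")[170:250,130:250,::-1]
b=eyes.capture("scene")[140:250,200:370,::-1]
cv2.imwrite("pics/t6.png",np.hstack([cv2.resize(im,(375,250),interpolation=2),cv2.resize(b,(425,250),interpolation=2)]))
E
```

```text
time_s: 10.05
eef_pos: [579.5, -124.7, 46.4]
ee_rot: [-0.001, 0.999, 0.042, -0.0]
force: [-0.5, 6.1, 3.6]
grip_width: 0.451
grip_force: 40.9
time_s: 10.55
eef_pos: [584.6, -184.9, 46.5]
ee_rot: [-0.001, 0.999, 0.042, 0.0]
force: [-0.1, 5.7, 4.9]
grip_width: 0.456
grip_force: 40.6
t 10.55 pos [ 584.6 -184.9   46.5] shift [ -0.6 -86.5   5.6] xhead 4.8 yhead -85.2 F [-0.1  5.7  4.9] 0.456 40.589178800582886
```

View pics/t6.png

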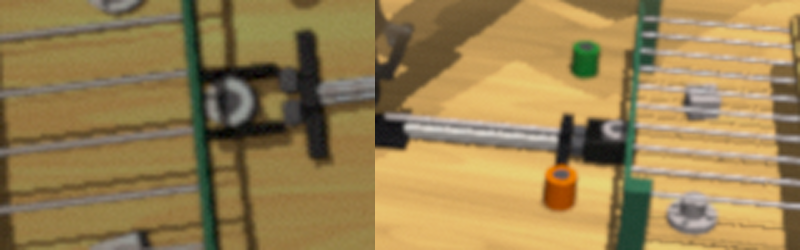

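The bush follows, upright at (228,100) and half out. I've used all my picture views, so the rest is checked by numbers. I'll draw it a further 60 mm.

```bash
python3 -m jog '[[0,0.012,0,0,0,0,0.033],[0,0.012,0,0,0,0,0.033],[0,0.012,0,0,0,0,0.033],[0,0.012,0,0,0,0,0.033],[0,0.01,0,0,0,0,0.033]]'
python3 -m jog '[[0,0.005,0,0,0,0,0.033],[0,0.002,0,0,0,0,0.033],[0,0,0,0,0,0,0.033],[0,0,0,0,0,0,0.033]]'
cat >> h.py <<'E'
def bush(tag):
    "bright, unsaturated blob in the bench area before the rack, seen from the top"
    im=eyes.capture("top");cv2.imwrite(f"pics/{tag}.png",im[:,:,::-1])
    hsv=cv2.cvtColor(im,cv2.COLOR_RGB2HSV);m=((hsv[...,1]<70)&(hsv[...,2]>90)).astype(np.uint8)
    m[:,:150]=0;m[:,290:]=0;m[:150]=0;m[270:]=0
    n,l,st,c=cv2.connectedComponentsWithStats(m)
    for i in range(1,n):
        if st[i,4]>25:print(st[i],c[i].round(1),w("top",c[i],36).round(1))
E
python3 - <<'E'
from h import *
go(576.7,-98.7,41);bush("b1")
E
```

```text
time_s: 11.15
eef_pos: [589.5, -242.2, 46.4]
ee_rot: [-0.001, 0.999, 0.042, -0.0]
force: [-1.0, 7.4, 5.7]
grip_width: 0.453
grip_force: 40.4
time_s: 11.55
eef_pos: [590.0, -249.3, 46.5]
ee_rot: [-0.0, 0.999, 0.042, 0.0]
force: [-0.1, 4.2, 4.2]
grip_width: 0.454
grip_force: 42.2
t 11.55 pos [ 590.  -249.3   46.5] shift [  -0.6 -151.2    5.5] xhead 4.8 yhead -85.2 F [-0.1  4.2  4.2] 0.454 42.23978340625763
[150 152  37  22 365] [166.3 161.8] [642.8 148.4]
[150 174  39   7  80] [169.5 177. ] [612.2 142.1]
[228 191  16  15 150] [235.5 198.3] [565.8  12. ]
[264 190  26  10 189] [276.9 194.3] [571.4 -69.3]
[150 192  41   7  79] [170.7 195. ] [576.2 139.9]
[150 210  42   7  77] [170.8 213.5] [539.7 140. ]
[150 229  44   7  80] [171.9 232. ] [503.5 138.1]
[150 244  46  20 295] [169.5 253. ] [463.1 143. ]
[172 266  26   4  44] [186.5 268.1] [433.3 110. ]
```

```bash
python3 -m jog '[[0,0,0,0,0,0,0.041],[0,0,0,0,0,0,0.044],[0,0,0,0,0,0,0.047],[0,0,0,0,0,0,0.05],[0,0,0,0,0,0,0.053]]'
python3 -m jog '[[0,0,0,0,0,0,0.056],[0,0,0,0,0,0,0.06],[0,0,0,0,0,0,0.066],[0,0,0,0,0,0,0.075],[0,0,0,0,0,0,0.0854]]'
python3 -m jog '[[0,0,0,0,0,0,0.0854],[0,0,0,0,0,0,0.0854],[0,0,0,0,0,0,0.0854]]'
python3 - <<'E'
from h import *
go(576.7,-98.7,41);bush("b2")
im=cv2.imread("pics/b2.png");hsv=cv2.cvtColor(im,cv2.COLOR_BGR2HSV)
# dark pixels (jaws) along two columns beside/at the bush
for u in(232,236,240):print(u,[int(x) for x in hsv[180:222,u,2]])
E
```

```text
time_s: 12.1
eef_pos: [589.7, -250.2, 46.0]
ee_rot: [0.0, 0.999, 0.042, -0.0]
force: [0.3, 0.2, -3.3]
grip_width: 0.617
grip_force: 5.0
time_s: 12.6
eef_pos: [590.0, -250.0, 46.5]
ee_rot: [0.0, 0.999, 0.042, 0.0]
force: [-0.2, 0.1, 0.5]
grip_width: 0.995
grip_force: 0.0
time_s: 12.9
eef_pos: [589.9, -249.9, 46.3]
ee_rot: [0.0, 0.999, 0.042, 0.0]
force: [0.3, 0.3, 0.3]
grip_width: 0.997
grip_force: 0.0
t 12.9 pos [ 589.9 -249.9   46.3] shift [  -0.5 -151.8    5.3] xhead 4.8 yhead -85.2 F [0.3 0.3 0.3] 0.997 0.0
[150 152  37  22 362] [166.2 161.8] [642.9 148.5]
[150 174  39   7  79] [169.4 176.9] [612.2 142.3]
[270 189  20  10 145] [279.7 193.6] [572.6 -75. ]
[230 191  15  16 150] [236.9 198.2] [565.9   9.4]
[150 192  41   7  80] [171.1 195. ] [576.3 139.1]
[150 210  43   7  77] [171.1 213.5] [539.7 139.4]
[150 229  44   7  79] [172.1 232. ] [503.6 137.6]
[150 244  46  20 297] [169.5 253. ] [463.1 143.1]
[172 266  26   4  44] [186.3 268.1] [433.2 110.4]
232 [117, 60, 25, 27, 43, 80, 128, 135, 138, 149, 149, 150, 148, 152, 151, 151, 146, 143, 137, 138, 141, 151, 152, 149, 140, 143, 145, 151, 151, 153, 155, 154, 149, 150, 151, 148, 151, 151, 151, 152, 152, 156]
236 [91, 40, 26, 22, 16, 55, 88, 94, 93, 99, 116, 140, 151, 146, 119, 86, 71, 66, 68, 72, 70, 79, 111, 143, 153, 136, 97, 97, 103, 120, 144, 141, 106, 49, 17, 26, 63, 109, 132, 138, 148, 153]
240 [66, 25, 15, 21, 35, 68, 92, 98, 96, 112, 143, 143, 146, 153, 151, 136, 114, 99, 95, 100, 110, 129, 152, 151, 130, 88, 74, 98, 103, 100, 113, 128, 81, 34, 18, 26, 52, 80, 89, 94, 111, 142]
```

The jaws are open (rows 183 and 214) with the bush (rows 190–206) free between them. I'll raise the gripper and compare the bystanders with the first picture.

```bash
python3 -m jog '[[0,0,-0.01,0,0,0,0.0854],[0,0,-0.015,0,0,0,0.0854],[0,0,-0.025,0,0,0,0.0854],[0,0,-0.03,0,0,0,0.0854],[0,0,-0.02,0,0,0,0.0854]]'
python3 -m jog '[[0,0,0,0,0,0,0.0854],[0,0,0,0,0,0,0.0854],[0,0,0,0,0,0,0.0854]]'
python3 - <<'E'
from h import *
go(576.7,-98.7);bush("b3")
a=cv2.imread("pics/top_raw.png",0).astype(np.float32);b=cv2.imread("pics/b3.png",0).astype(np.float32)
for k,(r0,r1,c0,c1) in dict(flange=(148,178,152,182),block=(238,268,155,185)).items():
    print(k,cv2.phaseCorrelate(a[r0:r1,c0:c1].copy(),b[r0:r1,c0:c1].copy()),abs(a-b)[r0:r1,c0:c1].mean())
E
```

```text
time_s: 13.45
eef_pos: [590.5, -250.3, 150.1]
ee_rot: [0.001, 0.999, 0.042, 0.002]
force: [0.4, -1.1, -0.4]
grip_width: 0.996
grip_force: 0.0
time_s: 13.75
eef_pos: [589.5, -249.7, 145.4]
ee_rot: [-0.001, 0.999, 0.042, -0.001]
force: [-0.3, 0.1, -0.1]
grip_width: 0.999
grip_force: 0.0
t 13.75 pos [ 589.5 -249.7  145.4] shift [-1.000e-01 -1.515e+02  2.000e-01] xhead 4.8 yhead -85.2 F [-0.3  0.1 -0.1] 0.999 0.0
[150 152  37  22 366] [166.2 161.9] [642.7 148.5]
[150 174  39   7  81] [169.2 177. ] [612.2 142.8]
[270 189  20  10 145] [279.7 193.7] [572.4 -75. ]
[230 191  15  16 152] [236.9 198.2] [565.9   9.3]
[150 192  41   7  78] [170.7 195. ] [576.2 139.9]
[150 210  43   7  79] [171.4 213.5] [539.8 138.8]
[150 229  44   7  79] [172.1 232. ] [503.5 137.7]
[150 244  46  20 299] [169.5 252.9] [463.2 142.9]
[172 266  26   4  43] [186.7 268.1] [433.3 109.8]
flange ((0.03119874213553686, 0.01293869353506949), 0.9751261144214206) 11.445556
block ((-0.16377802393283147, -0.00885741365605952), 1.042027130126953) 11.076667
```

```bash
python3 -c "
from rig import finish_job
print(finish_job())"
```

```text
the job is handed in; nothing more can be done
None
```

The bush stands free about 55 mm in front of the rack between the opened jaws, the block and flange show no measurable shift, and the job was handed in at about 14 s; the upright check after release was by image numbers only, as my picture views were used up.

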